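# Fit the splined handle to a clamped pipe valve

### The arm

A 7-joint arm with a two-finger parallel gripper is mounted at the origin on the work surface. World frame = base frame: x ahead of the robot, y to its left, z up, the work surface at z = 0. Lengths are in m, angles in rad, forces in N, time in s.
With the tool pointing down it reaches from about 0.35 to 0.9 m from the base axis. Payload 8.1 kg.
Tool frame: the origin (TCP) lies at the very end of the fingers, on their centre line; the grasp point (between the pads) lies 19 mm behind it; y points along the fingers, x is the direction in which the jaws open and shut, and the axes are right-handed (so a half turn about y gives the same grasp; the last joint's range is limited). The gripper opens to 92 mm and grips with 3 to 60 N. Pads are 19 mm wide; open, the fingers measure 130 mm over their backs; the gripper's body (75 mm by 190 mm) begins 47 mm behind the grasp point.
Start: joints at [-1.285, 0.434, 0.025, 1.573, -0.012, 1.134, -0.075], TCP at [0.237, 0.578, 0.227] pointing down, gripper open.
Joint ranges: [-2.62, 2.62], [-0.44, 2.09], [-1.27, 1.32], [0.08, 2.57], [-1.32, 4.46], [0.12, 2], [-2.74, 2.74]. Speed limits (rad/s): [2.22, 2.22, 3.01, 3.01, 3.14, 3.14, 3.14].

### API

Orientations are given as a rotation vector (axis times angle).
In Python, from cell import arm, imaging gives the robot as it stands. The module is installed in compiled form; this text tells all that it offers.
- The arm moves only by the tool send_rows, never from a script. Its argument "steps" is a list of rows, each a list of 5 numbers: the opening, from 0 (shut) to 1 (fully open), then the shift along the tool's x, y, z in cm, then the turn about the tool's y in rad. In form: [[jaw, x, y, z, roll], ...]. A call has 1 to 20 rows; each row is the pose to reach, as a shift and turn from the pose commanded when the call began, along the tool's axes at that moment; what a row does not reach only later rows make up. A row lasts 1/8 s, in which the tool goes at most 62.5 mm and 10.7 degrees, less where a joint would pass 70% of its speed; a pose out of reach is approached as far as the arm can. A call with a gripper value outside its range is refused whole. The fingers move at their own pace and stop on an object; "squeeze" is the grip in N (left out, the last holds). Time passes only in rows, so rows that repeat a pose let the fingers close. It gives the time, the measured TCP pose, the force and the opening at its end, in the units of the state.
- arm.observe(): the state, without advancing time (a new reading comes with each control period).
- imaging.get_image(name): name is "side" or "top"; returns the picture (420x560x3 uint8, blue, green, red); there is no depth.
- imaging.camera_params(name): a dict with "camera_matrix" (3x3 intrinsics, pixels), "position" and "orientation" of the camera in the world. Camera axes: x right, y down, z forward; pixel columns grow to the right and rows downward; lengths in m; the calibration is good to about 2 mm. A picture is of the moment at which its call begins. camera_params takes no time and is no camera call.
- arm.sign_off(): hands the job in, once; it reports no verdict.
The state is a dict: "clock": time; "joints": joint angles; "dq": joint speeds; "joint_efforts": joint torques, N m; "position": TCP position; "ee_rot": TCP orientation; "force": force on the tool from outside, world axes, zero at the start; "ft_torque": the same for the moment, N m; "width": opening from 0.0 (shut) to 1.0 (fully open).
Only numpy, scipy, OpenCV 4.12 (cv2) and the standard library are available. Lean on these libraries where they do the work, as an engineer would, in place of code of your own. Each camera call takes 0.05 s, during which the arm holds its last target.

### The job

First swing the red-knobbed toggle clamp arm over centre so that it comes down and clamps the grey valve in its jig. Then pick up the orange T-handle, put it over the brass stem, turn it until its splines mesh with the stem's, push it fully home against the spring collar, and finish while still holding it pressed down there. Leave the loose grey elbow and coupling where they are and the valve in its nest.

Things in the scene. Friction and masses are not known exactly. Their poses are not given: they have to be found in the camera images.
- jig: Aluminium jig plate 240 x 270 x 15 mm, fixed to the bench; origin at the centre of its underside. Its x points from the robot's side over to the far side (within about 15 degrees of straight ahead), y to the left, z up. In its middle a shallow nest holds the valve; at its +y end stands the toggle clamp.
- valve: Grey plastic pipe valve, 0.75 kg, loose in the jig's nest (1.2 mm play); origin at the centre of its underside, 15 mm above the bench and over the jig's origin. Its pipe, 60 mm in diameter and 230 mm long, runs along its y axis at 46 mm above that origin. The stem stands up from the middle along z; the shoulder of the valve is a round 56 mm wide, 94 mm above the origin.
- stem_top (a point): Point on the axis of the brass stem at the top of its splines, 126 mm above the valve's origin, 141 mm above the bench; the frame turns with the stem, z up. The stem is a cross of four splines along this frame's x and y axes, 30 mm across, each 8 mm thick, 32 mm tall. It stands turned at any angle and needs more than 0.35 N m to turn.
- collar (a joint): White spring collar round the stem, 35 to 50 mm in diameter: how far it is pushed down, in m. 0 = up (its top 18 mm below stem_top), 0.008 = fully down. The spring pushes up with about 4.5 N at first and 12 N fully down.
- handle: Orange T-handle of a valve, 82 mm tall, about 0.12 kg, standing loose on the bench on its square hub; origin at the centre of the hub's underside, z up, x along the bar. Hub 48 x 48 mm, 50 mm tall. Hub resting on the spline tops, not meshed: origin level with stem_top. Fully home: origin 26 mm below stem_top, collar fully down; let go, the spring lifts it again.
- clamp_arm (a joint): Clamp arm angle, rad, about the jig's y. 0 to 0.25: open, leaning back to the robot. 0.5: straight up, dead centre; once well beyond that its heavy end (0.4 kg in all, damped hinge) carries it to +x and down by itself in 1 to 3 s. About 2.07: closed, level, rubber foot on the valve's pipe. Pushing it over takes under 8 N.
- clamp_pivot (a point): Pivot of the clamp arm, 115 mm above the bench, at x = -75 mm, y = +90 mm in the jig's frame; steel cheeks 34 mm wide reach up to 130 mm above the bench, the arm can be pushed anywhere above them.
- clamp_knob (a point): Centre of the red ball knob, 30 mm in diameter, at the end of the clamp arm, 155 mm from the pivot. The arm is a steel bar 18 mm wide (y) and 12 mm thick; its rubber foot stands out on its front (+x) side at 75 mm from the pivot.
- elbow: Grey plastic pipe elbow, about 80 mm, lying loose on the bench; bystander.
- coupling: Grey plastic pipe sleeve, 60 mm in diameter and 60 mm tall, standing loose on the bench; bystander.
- handle_bar (a point): Middle of the handle's bar, 65 mm above the handle's origin. The bar is level, 100 mm long (x), 16 mm thick (y), from 50 to 82 mm above the origin: pinch it here from above, fingertips staying above the hub.
- handle_bore (a point): Mouth of the cross-shaped bore, in the centre of the hub's underside (the handle's origin). It opens downwards, 42 mm deep, slots 10.4 mm wide and 33 mm across, one pair along the bar and one across it, so it meshes at any of four angles, quarter turns apart. Its middle takes the pilot pin before the splines touch.
- pilot_tip (a point): Tip of the round pilot pin that rises 12 mm from the middle of the splines, 11.6 mm in diameter, its last 7 mm tapering to 3 mm.
Not all that is in view belongs to the job. There is more than one size of the handle; the job needs the largest.

How it is judged:
By the outcome, as a careful person would: the job done as asked, in the order asked, and still so for the second after the job is handed in, while the arm keeps its last pose, push and grip.
It also fails if it takes over 54 s, if anything falls off the work surface, if the arm or the gripper's body presses on something with over 40 N, if the wrist force passes 120 N, or if a joint passes its speed limit or range.

## Working session

There is one attempt and no reset: what is moved stays moved. The work goes in short steps, Python scripts to look and compute and a tool call to move; the robot and the scene stay as the last step left them, time stands still between calls to the robot, and variables do not carry over. Pictures are saved under pics/ and viewed, and the job is handed in when it is done.

Besides the shell and the picture viewer there is one more tool, called after "Call:" as name(argument=value, ...) on one line, values as JSON. send_rows: Moves the arm, as the interface text tells. Its arguments: {"type":"object","properties":{"steps":{"type":"array","items":{"type":"array","items":{"type":"number"}}},"squeeze":{"type":"number"}},"required":["steps"]}

```bash
mkdir -p pics
python3 - <<'E'
from cell import arm, imaging
import cv2,numpy as np
np.set_printoptions(precision=4,suppress=True)
for n in ("side","top"):
    cv2.imwrite(f"pics/{n}0.png",imaging.get_image(n)); print(n,imaging.camera_params(n))
print(arm.observe())
E
```

```text
side {'camera_matrix': array([[487.4563,   0.    , 277.0355],
       [  0.    , 487.4563, 211.8014],
       [  0.    ,   0.    ,   1.    ]]), 'position': array([0.4842, 0.5504, 0.9177]), 'orientation': array([-0.1015,  2.9324, -1.0407])}
top {'camera_matrix': array([[441.3582,   0.    , 273.2284],
       [  0.    , 441.3582, 208.827 ],
       [  0.    ,   0.    ,   1.    ]]), 'position': array([ 0.3232, -0.0613,  1.1679]), 'orientation': array([-2.1187,  2.1286, -0.2289])}
{'clock': 0.1, 'joints': array([-1.2846,  0.4352,  0.025 ,  1.574 , -0.0116,  1.134 , -0.0751]), 'dq': array([ 0.    , -0.0024,  0.0001, -0.0015, -0.0013, -0.0007, -0.0008]), 'joint_efforts': array([  0.0027, -66.9127,   0.9878, -31.5144,  -0.0605,   0.0374,
         0.0001]), 'position': array([0.2368, 0.5779, 0.226 ]), 'ee_rot': array([-1.3694, -0.9174,  0.9192]), 'force': array([0.7589, 0.5401, 0.0819]), 'ft_torque': array([-0.049 ,  0.0104, -0.0105]), 'width': 1.002267093069878}
```

View pics/side0.png

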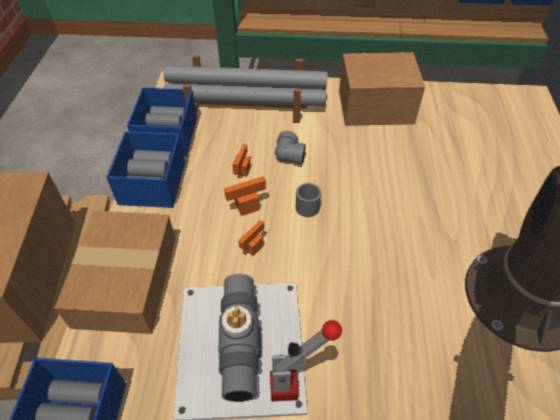

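View pics/top0.png

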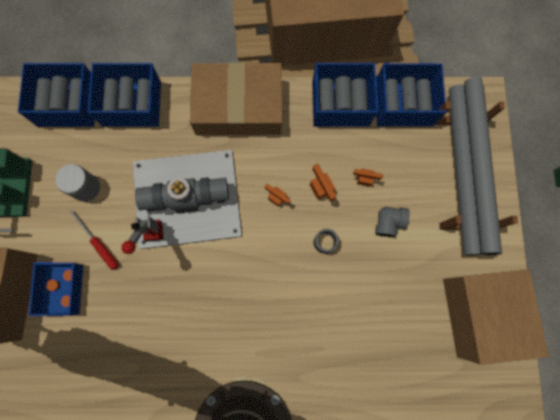

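Three orange handles: side (242,160), (246,194), (253,237) / top (368,176), (323,183), (278,195). The middle one looks the largest; confirming with enlarged crops.

```bash
cat > h.py <<'E'
import numpy as np, cv2
from scipy.spatial.transform import Rotation as R
from cell import imaging
np.set_printoptions(precision=4,suppress=True)
P={n:imaging.camera_params(n) for n in("side","top")}
def proj(n,X):
    p=P[n]; c=R.from_rotvec(p['orientation']).inv().apply(np.atleast_2d(X)-p['position'])
    u=c@p['camera_matrix'].T; return u[:,:2]/u[:,2:]
def ray(n,uv):
    p=P[n]; d=np.linalg.solve(p['camera_matrix'],np.array([uv[0],uv[1],1.])); return p['position'],R.from_rotvec(p['orientation']).apply(d)
def onz(n,uv,z):
    o,d=ray(n,uv); return o+d*(z-o[2])/d[2]
def tri(a,b):
    A=np.zeros((3,3));v=np.zeros(3)
    for n,uv in(("side",a),("top",b)):
        o,d=ray(n,uv);d=d/np.linalg.norm(d);M=np.eye(3)-np.outer(d,d);A+=M;v+=M@o
    return np.linalg.solve(A,v)
def crop(img,x0,y0,x1,y1,s): return cv2.resize(img[y0:y1,x0:x1],None,fx=s,fy=s,interpolation=cv2.INTER_CUBIC)
E
python3 - <<'E'
from h import *
s=cv2.imread('pics/side0.png');t=cv2.imread('pics/top0.png')
cv2.imwrite('pics/c1.png',crop(s,215,140,315,260,5))
cv2.imwrite('pics/c2.png',crop(t,255,150,395,220,5.5))
cv2.imwrite('pics/c3.png',crop(s,170,260,350,420,3.7))
cv2.imwrite('pics/c4.png',crop(t,110,140,250,260,5))
print(proj('top',[.237,.578,.227]),proj('side',[.237,.578,.227]))
print(tri((331,330),(128,247)),tri((237,314),(179,187)))
for uv in((242,160),(246,194),(253,237)):print(onz('side',uv,.07))
E
```

```text
[[-48.8072 343.2761]] [[515.6181 663.5784]]
[0.4297 0.2265 0.2463] [0.5881 0.1495 0.1271]
[ 0.6346 -0.2938  0.07  ]
[ 0.6125 -0.1843  0.07  ]
[ 0.5838 -0.0631  0.07  ]
```

View pics/c1.png

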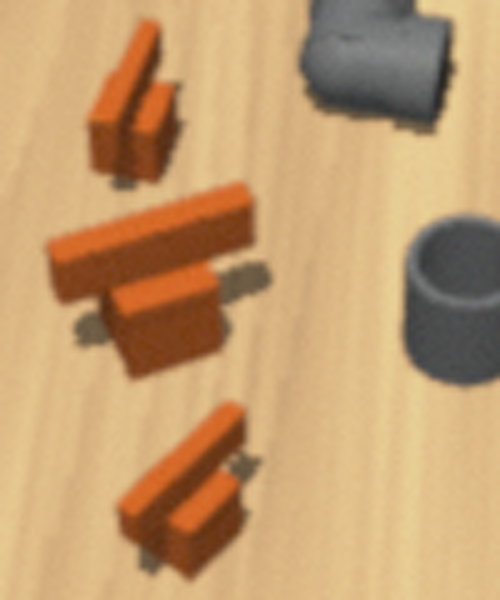

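View pics/c2.png

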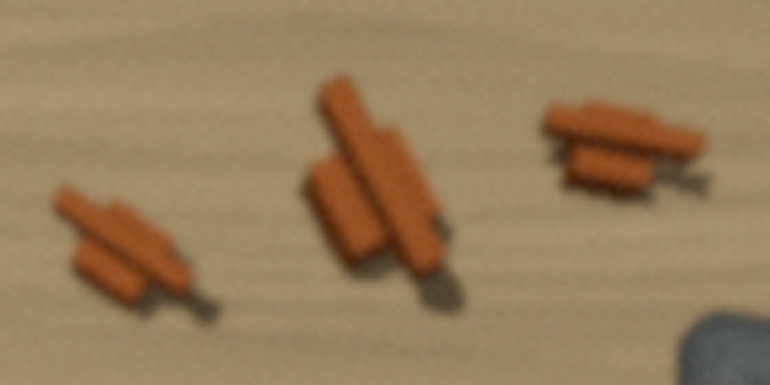

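View pics/c3.png

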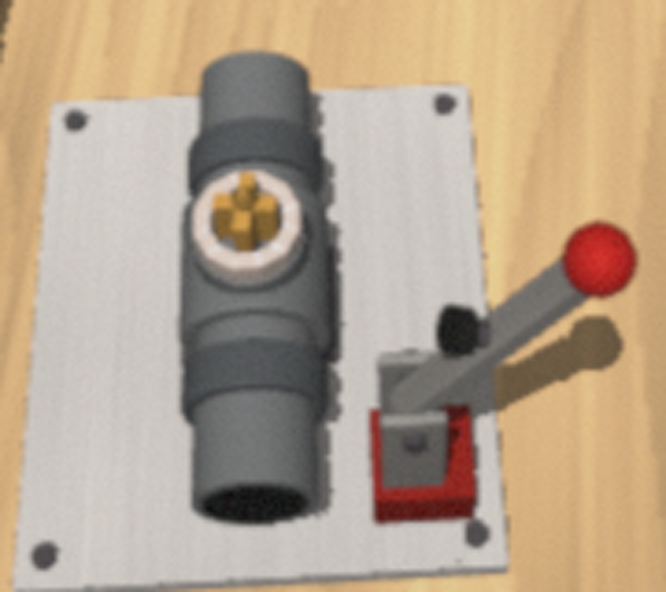

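View pics/c4.png

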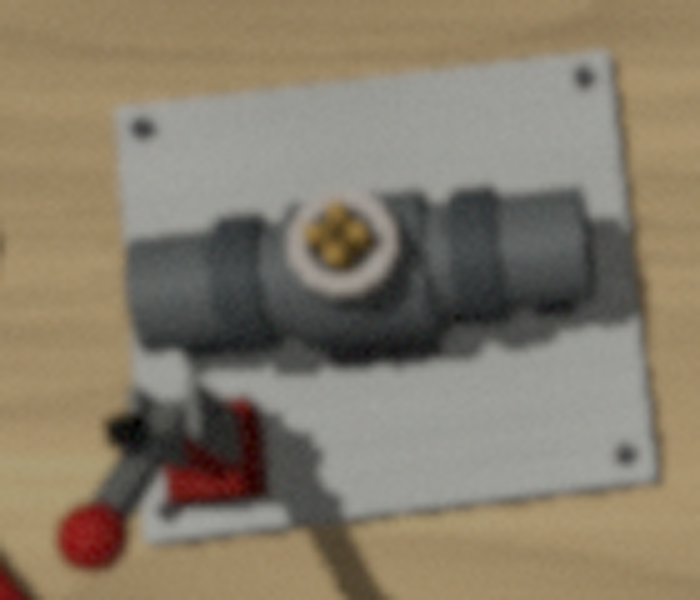

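Top crop: the middle handle (top 323,183; side 246,194) is clearly the largest, bar about 100 mm versus about 70–80. I'll fit the poses by silhouette.

```bash
cat > fit.py <<'E'
from h import *
from scipy.optimize import minimize, least_squares
def box(x0,x1,y0,y1,z0,z1): return np.array([[a,b,c] for a in(x0,x1) for b in(y0,y1) for c in(z0,z1)])
HB=[box(-.024,.024,-.024,.024,0,.05),box(-.05,.05,-.008,.008,.05,.082)]
S=4
def render(n,pts_list,shape=(420,560)):
    m=np.zeros((shape[0]*S,shape[1]*S),np.uint8)
    for b in pts_list:
        u=(proj(n,b)+.5)*S-.5
        cv2.fillConvexPoly(m,cv2.convexHull(np.round(u*8).astype(np.int32)),255,shift=3)
    return cv2.resize(m,(shape[1],shape[0]),interpolation=cv2.INTER_AREA)/255.
def place(b,x,y,yaw,z=0): return R.from_euler('z',yaw).apply(b)+[x,y,z]
def omask(img):
    h=cv2.cvtColor(img,cv2.COLOR_BGR2HSV)
    return ((h[...,0]<13)&(h[...,1]>190)&(h[...,2]>60)).astype(float)
def fit_handle(masks,x0,views):
    def f(p):
        return sum(np.abs(render(n,[place(b,*p[:3]) for b in HB])-masks[n]).sum() for n in views)
    best=None
    for yaw in x0[2]:
        r=minimize(f,[x0[0],x0[1],yaw],method='Nelder-Mead',options=dict(initial_simplex=np.array([[x0[0],x0[1],yaw],[x0[0]+.015,x0[1],yaw],[x0[0],x0[1]+.015,yaw],[x0[0],x0[1],yaw+.3]]),maxiter=150,xatol=1e-5,fatol=.1))
        if best is None or r.fun<best.fun: best=r
    return best
E
python3 - <<'E'
from fit import *
I={n:cv2.imread(f'pics/{n}0.png') for n in('side','top')}
M={}
for n,(a,b,c,d) in dict(side=(218,172,275,220),top=(305,158,342,207)).items():
    m=omask(I[n]); k=np.zeros_like(m);k[b:d,a:c]=1;M[n]=m*k;print(n,M[n].sum())
for v in(['side'],['top'],['side','top']):
    r=fit_handle(M,(.6,-.19,(-.6,0.2,1,1.8)),v);print(v,r.x,r.fun)
# jig
cor=np.array([[.12,.135],[.12,-.135],[-.12,-.135],[-.12,.135]])
top=np.array([[133,161],[231.6,150],[242,236.6],[140,248.6]])
o=np.array([170,260]);sd=np.array([[15,590],[52,102],[468,87],[508,568]])/3.7+o
for n,px in(('top',top),('side',sd[[0,1,2,3]])):
    X=np.array([onz(n,u,.015) for u in px]);print(n,X[:,:2].tolist())
    def f(p): return (place(np.c_[cor,[.015]*4],*p)-X)[:,:2].ravel()
    q=least_squares(f,[.55,.15,0]);print(q.x,q.fun)
E
```

```text
side 813.0
top 340.0
['side'] [ 0.6177 -0.2065  0.3844] 279.75686274509803
['top'] [ 0.6148 -0.2105  0.3664] 279.39607843137253
['side', 'top'] [ 0.6176 -0.2075  0.3667] 563.0431372549019
top [[0.6893087309265102, 0.29918448434582506], [0.7203129440802942, 0.032613398708863095], [0.48160453915643153, 0.002340489129848869], [0.4511987983252623, 0.26761435653243043]]
[0.5856 0.1504 0.1212] [-0.0009 -0.0002  0.0007 -0.0017  0.0012 -0.0004 -0.001   0.0023]
side [[0.6893199021850752, 0.30497484336591174], [0.7227301189842024, 0.03891782021052803], [0.4853323219911403, 0.012833338094743962], [0.4538556425819022, 0.2783963410178519]]
[0.5878 0.1588 0.1168] [ 0.0019  0.0019 -0.     -0.0002 -0.001  -0.0021 -0.001   0.0005]
```

Run:
```python
from fit import *
I={n:cv2.imread(f'pics/{n}0.png') for n in('side','top')}
out=[]
for n,(a,b,c,d),p in (('side',(210,160,290,225),(.6177,-.2065,.3844)),('top',(295,150,355,215),(.6148,-.2105,.3664))):
    im=I[n].copy(); big=crop(im,a,b,c,d,6)
    m=crop((omask(im)*255).astype(np.uint8),a,b,c,d,6)
    for bb in HB:
        u=(proj(n,place(bb,*p))+.5-[a,b])*6-.5
        cv2.polylines(big,[cv2.convexHull(np.round(u).astype(np.int32))],True,(255,255,0),1)
    out.append(big); out.append(cv2.cvtColor(m,cv2.COLOR_GRAY2BGR))
cv2.imwrite('pics/ov.png',np.vstack([np.hstack([cv2.copyMakeBorder(x,0,390-x.shape[0],0,480-x.shape[1],0) for x in out[i:i+2]]) for i in(0,2)])[:, :][::1])
im=cv2.imread('pics/ov.png');cv2.imwrite('pics/ov.png',cv2.resize(im,(738,600)))
for uv in((238,200),(245,190),(255,205),(320,180)): print(uv,I['side'][uv[1],uv[0]],I['top'][uv[1],uv[0]])
```

```text
(238, 200) [ 35  87 176] [63 82 95]
(245, 190) [ 30  67 128] [103 137 159]
(255, 205) [ 25  64 125] [100 135 155]
(320, 180) [123 172 208] [ 20  56 115]
```

View pics/ov.png

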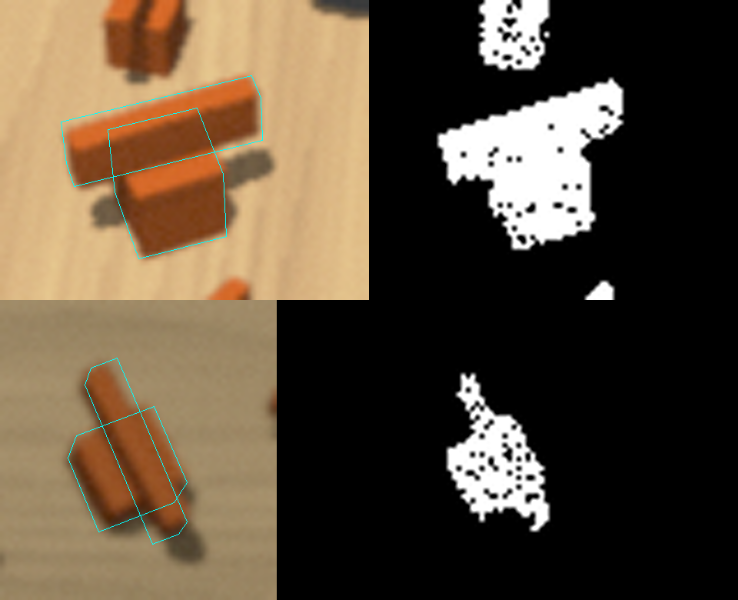

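```bash
sed -i 's/return ((h.*/g=cv2.GaussianBlur(img,(3,3),0).astype(int); return ((g[...,2]-g[...,0]>65)\&(g[...,2]>1.75*g[...,1])).astype(float)/' fit.py
cat > hf.py <<'E'
from fit import *
import sys
I={n:cv2.imread(f'pics/{n}0.png') for n in('side','top')}
M={};out=[]
B=dict(side=(218,172,275,220),top=(305,158,342,207))
for n,(a,b,c,d) in B.items():
    m=omask(I[n]); k=np.zeros_like(m);k[b:d,a:c]=1;M[n]=m*k;print(n,M[n].sum())
for v in(['side'],['top'],['side','top']):
    r=fit_handle(M,(.6,-.19,(-.6,0.2,1,1.8)),v);print(v,r.x,r.fun)
    if len(v)==1:
        n=v[0];a,b,c,d=B[n]; big=crop(I[n],a,b,c,d,8)
        for bb in HB:
            u=(proj(n,place(bb,*r.x))+.5-[a,b])*8-.5
            cv2.polylines(big,[cv2.convexHull(np.round(u).astype(np.int32))],True,(255,255,0),1)
        out+=[cv2.copyMakeBorder(big,0,400-big.shape[0],0,0,0)]
cv2.imwrite('pics/ov2.png',np.hstack(out))
E
python3 hf.py
```

```text
side 865.0
top 406.0
['side'] [ 0.6177 -0.2071  0.3854] 235.32549019607842
['top'] [ 0.6152 -0.2097  0.3918] 215.33333333333331
['side', 'top'] [ 0.617  -0.2088  0.405 ] 452.556862745098
```

View pics/ov2.png

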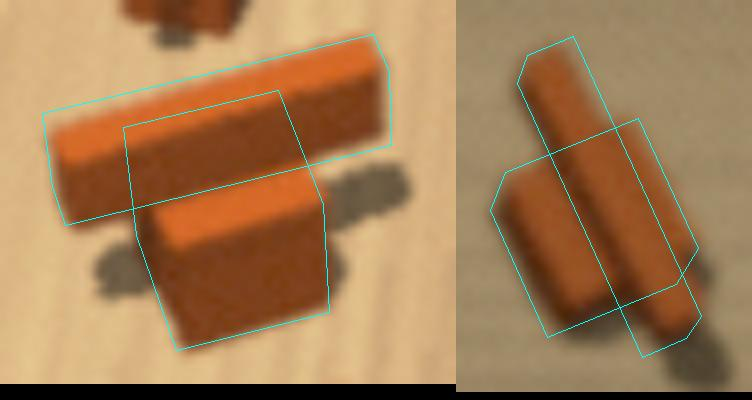

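```bash
cat > hs.py <<'E'
from fit import *
I={n:cv2.imread(f'pics/{n}0.png') for n in('side','top')}
HS={'mid':dict(side=(218,172,275,220),top=(305,158,342,207)),'far':dict(side=(228,140,254,178),top=(346,160,390,194)),'near':dict(side=(232,215,272,262),top=(258,178,298,212))}
for k,B in HS.items():
    M={}
    for n,(a,b,c,d) in B.items():
        m=omask(I[n]); kk=np.zeros_like(m);kk[b:d,a:c]=1;M[n]=m*kk
    a,b,c,d=B['side'];x0=onz('side',((a+c)/2,(b+d)/2),.05)
    for v in(['side'],['top'],['side','top']):
        best=None
        for yaw in(-.6,.2,1,1.8):
            f=lambda p:sum(np.abs(render(n,[place(bb*p[3],*p[:3]) for bb in HB])-M[n]).sum() for n in v)
            s0=np.array([x0[0],x0[1],yaw,.85]);sx=np.vstack([s0,s0+np.diag([.015,.015,.3,.1])])
            r=minimize(f,s0,method='Nelder-Mead',options=dict(initial_simplex=sx,maxiter=250,xatol=1e-5,fatol=.1))
            if best is None or r.fun<best.fun:best=r
        print(k,v,best.x,best.fun)
E
python3 hs.py
```

```text
mid ['side'] [ 0.618  -0.21    0.4683  0.9078] 91.27843137254902
mid ['top'] [ 0.6176 -0.2106  0.5066  0.8176] 54.54117647058824
mid ['side', 'top'] [ 0.6179 -0.2112  0.4793  0.8814] 191.59607843137255
far ['side'] [ 0.6443 -0.3288  1.4482  0.6544] 29.274509803921568
far ['top'] [ 0.6436 -0.3317  1.3808  0.5704] 38.01568627450981
far ['side', 'top'] [ 0.6444 -0.3309  1.4272  0.6203] 92.96862745098039
near ['side'] [ 0.592  -0.0885  0.9911  0.6587] 36.71764705882353
near ['top'] [ 0.5899 -0.0911  0.9272  0.5797] 32.90196078431372
near ['side', 'top'] [ 0.5916 -0.09    0.957   0.6433] 101.49411764705883
```

```bash
sed -i 's/g=cv2.*/g=cv2.GaussianBlur(img,(3,3),0).astype(float); return (g[...,2]>1.42*g[...,1]).astype(float)/' fit.py; python3 hs.py | grep -v "\['side', 'top'\]x"; python3 hf.py
```

```text
mid ['side'] [ 0.6175 -0.2078  0.4814  0.9678] 94.68627450980391
mid ['top'] [ 0.6161 -0.2112  0.4772  0.9418] 44.015686274509804
mid ['side', 'top'] [ 0.617  -0.2097  0.4814  0.9551] 172.22352941176473
far ['side'] [ 0.6441 -0.3264  1.4008  0.7287] 24.784313725490193
far ['top'] [ 0.6422 -0.3305  1.3792  0.7059] 33.15686274509804
far ['side', 'top'] [ 0.6435 -0.3292  1.394   0.7115] 85.2313725490196
near ['side'] [ 0.5917 -0.0871  0.9773  0.7307] 28.615686274509805
near ['top'] [ 0.5898 -0.0902  0.9458  0.7043] 30.341176470588238
near ['side', 'top'] [ 0.5911 -0.0887  0.9503  0.7154] 83.49019607843138
side 1028.0
top 554.0
['side'] [ 0.6173 -0.2069  0.5   ] 125.33333333333334
['top'] [ 0.6156 -0.2104  0.4696] 75.3529411764706
['side', 'top'] [ 0.6167 -0.2083  0.4833] 231.4078431372549
```

View pics/ov2.png

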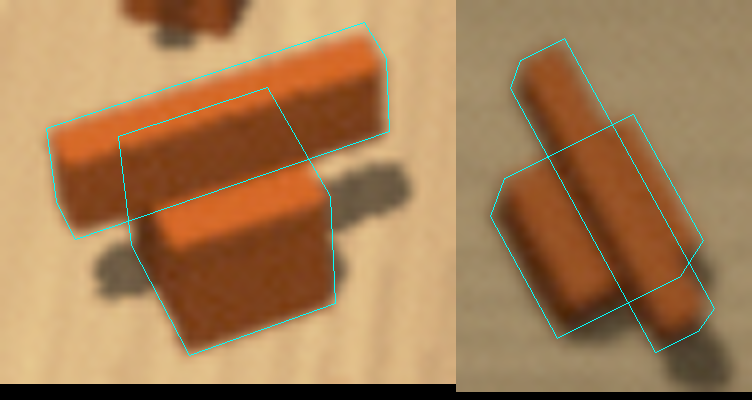

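```bash
cat > wf.py <<'E'
from fit import *
E=[(i,j) for i in range(8) for j in range(i) if bin(i^j).count('1')==1]
def wire(big,n,boxes,off,s,col=(255,255,0)):
    for bb in boxes:
        u=(proj(n,bb)+.5-off)*s-.5
        for i,j in E: cv2.line(big,tuple(np.round(u[i]).astype(int).tolist()),tuple(np.round(u[j]).astype(int).tolist()),col,1)
E
python3 - <<'E'
from wf import *
out=[]
for n,(a,b,c,d),p in(('side',(218,172,275,220),(.6173,-.207,.44)),('top',(305,158,342,207),(.616,-.2095,.45))):
    big=crop(cv2.imread(f'pics/{n}0.png'),a,b,c,d,8); wire(big,n,[place(x,*p) for x in HB],[a,b],8)
    out.append(cv2.copyMakeBorder(big,0,400-big.shape[0],0,0,0))
cv2.imwrite('pics/ov3.png',np.hstack(out))
E
```

```text
(no output)
```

View pics/ov3.png

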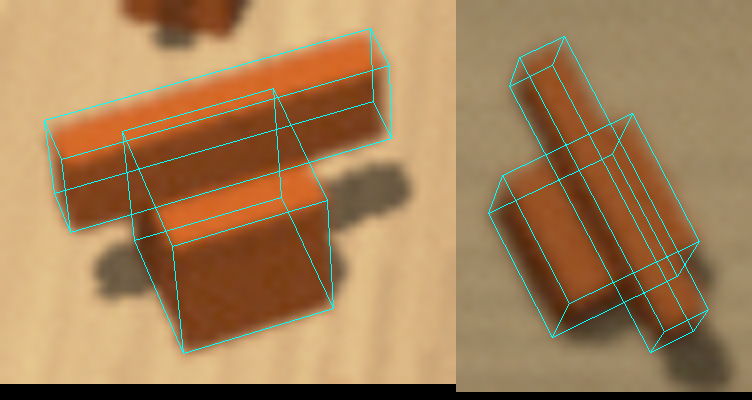

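Run:
```python
from wf import *
print(onz('side',(236.5,320.8),.123),onz('top',(178.4,188.4),.123))
out=[]
for n,(a,b,c,d),s,ps in(('side',(170,270,310,420),3,[(.5878,.1588,.1168),(.586,.152,.119)]),('top',(120,140,250,260),3,[(.5878,.1588,.1168),(.586,.152,.119)])):
    big=crop(cv2.imread(f'pics/{n}0.png'),a,b,c,d,s)
    for p,col in zip(ps,[(0,0,255),(255,255,0)]): wire(big,n,[place(box(-.12,.12,-.135,.135,0,.015),*p)],[a,b],s,col)
    out.append(cv2.copyMakeBorder(big,0,450-big.shape[0],0,0,0))
cv2.imwrite('pics/ov4.png',np.hstack(out)[:, :800])
for n,(a,b,c,d) in dict(side=(215,300,260,340),top=(163,170,197,205)).items():
    cv2.imwrite(f'pics/st_{n}.png',crop(cv2.imread(f'pics/{n}0.png'),a,b,c,d,15))
```

```text
[0.5881 0.1607 0.123 ] [0.5854 0.1517 0.123 ]
```

View pics/ov4.png

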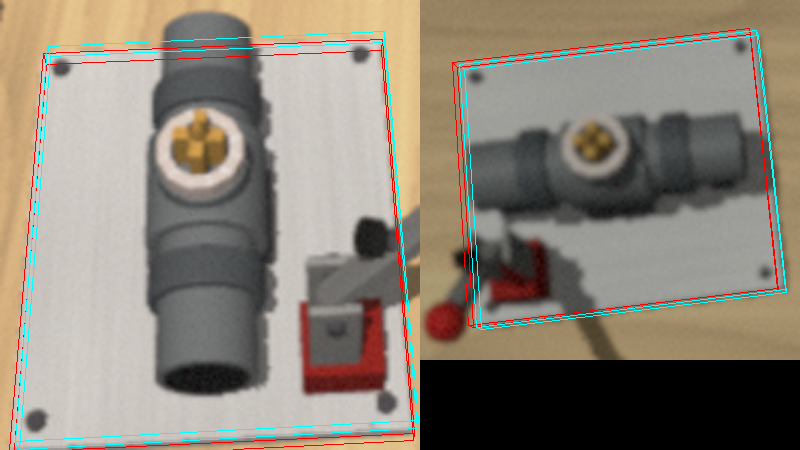

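View pics/st_side.png

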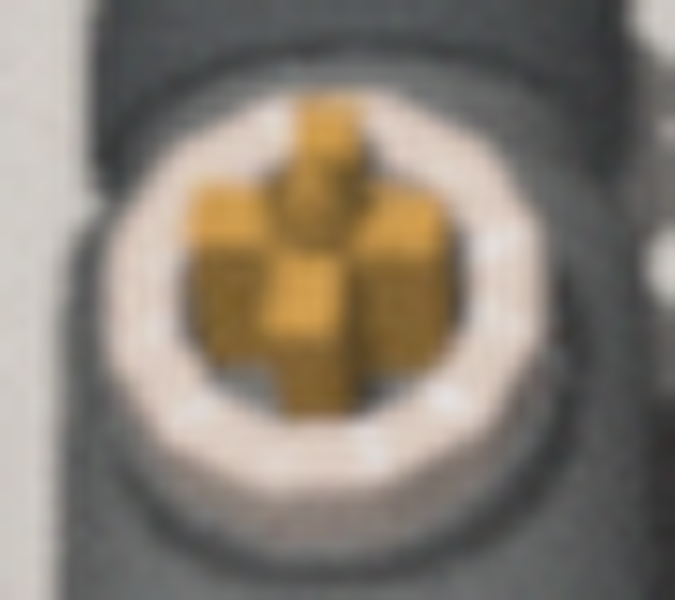

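View pics/st_top.png

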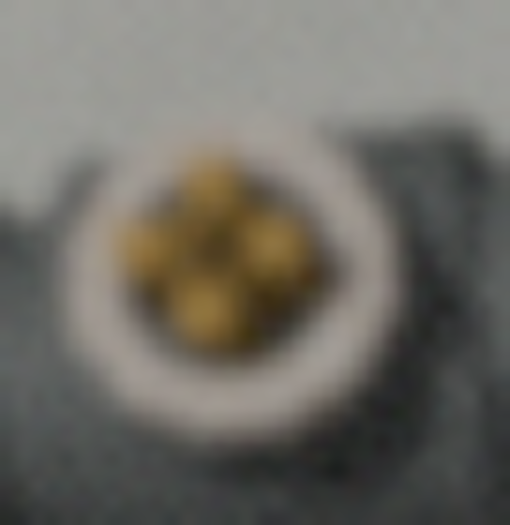

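```bash
cat > mv.py <<'E'
from h import *
from cell import arm
def st():
    s=arm.observe(); return s,R.from_rotvec(s['ee_rot'])
def rel(target,yawdir=None):
    """target TCP world; yawdir = wanted world angle of tool x axis. tool-down assumed"""
    s,r=st(); d=r.inv().apply(np.array(target)-s['position'])*100
    x=r.apply([1,0,0]); cur=np.arctan2(x[1],x[0]); print('clock',s['clock'],'pos',s['position'],'axes',r.as_matrix().round(3).tolist(),'F',s['force'],'w',s['width'],'q',s['joints'])
    print('shift cm',d,'cur x yaw',cur, 'roll', None if yawdir is None else -(np.mod(yawdir-cur+np.pi/2,np.pi)-np.pi/2))
E
python3 - <<'E'
from mv import *
rel((.35,.22,.28),np.pi/2+.119)
print(proj('top',[0,0,0]),proj('side',[0,0,0]))
E
```

```text
clock 0.1 pos [0.2368 0.5779 0.226 ] axes [[0.379, -0.0, -0.925], [0.925, -0.001, 0.379], [-0.001, -1.0, -0.0]] F [0.7589 0.5401 0.0819] w 1.002267093069878 q [-1.2846  0.4352  0.025   1.574  -0.0116  1.134  -0.0751]
shift cm [-28.8355  -5.3548 -24.0448] cur x yaw 1.1819492193561847 roll -0.5078471074387121
[[241.7551 432.8417]] [[525.0514 295.4174]]
```

Call:
send_rows(steps=[[0.5,-5,-5.4,-4,-0.1],[0.2,-10,-5.4,-8,-0.2],[0,-15,-5.4,-12.5,-0.3],[0,-20,-5.4,-16.7,-0.4],[0,-24.5,-5.4,-20.5,-0.5],[0,-28.8,-5.4,-24,-0.508],[0,-28.8,-5.4,-24,-0.508],[0,-28.8,-5.4,-24,-0.508]])

```text
clock: 1.1
position: [0.3499, 0.2204, 0.2808]
ee_rot: [-1.151, -1.295, 1.295]
force: [0.2, 1.1, -0.5]
width: 0.181
```

Run:
```python
from mv import *
for n in("side","top"):
    im=imaging.get_image(n);cv2.imwrite(f"pics/{n}1.png",im)
a=cv2.imread('pics/side1.png');b=cv2.imread('pics/top1.png')
s,r=st()
for n,im in(('side',a),('top',b)):
    u=proj(n,s['position'])[0];cv2.circle(im,tuple(np.round(u).astype(int).tolist()),2,(0,255,0),-1);print(n,u)
cv2.imwrite('pics/m1.png',np.hstack([crop(a,200,220,400,420,2),crop(b,60,180,260,380,2)]))
rel((.35,.22,.235),np.pi/2+.119)
```

```text
side [390.0143 320.3615]
top [122.4748 285.2723]
clock 1.2 pos [0.3494 0.2224 0.2807] axes [[-0.12, -0.0, -0.993], [0.993, 0.0, -0.12], [0.0, -1.0, 0.0]] F [0.7242 0.3129 0.2111] w 0.09157063578613243 q [-0.8065  0.0325  0.115   1.9688 -0.0046  1.1404  1.0019]
shift cm [-0.2429  4.569  -0.033 ] cur x yaw 1.6915332681504862 roll 0.0017369413555896607
```

View pics/m1.png

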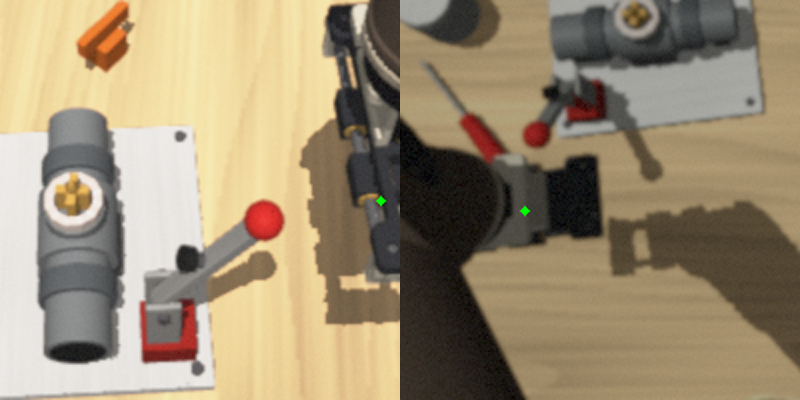

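Call:
send_rows(steps=[[0,-0.5,2.3,0,0],[0,-0.5,4.6,0,0],[0,-0.5,4.6,-2,0],[0,-0.5,4.6,-4,0],[0,-0.5,4.6,-5,0],[0,-0.5,4.6,-6,0],[0,-0.5,4.6,-7,0],[0,-0.5,4.6,-8,0],[0,-0.5,4.6,-9,0],[0,-0.5,4.6,-10,0],[0,-0.5,4.6,-11,0],[0,-0.5,4.6,-12,0],[0,-0.5,4.6,-12,0]])

```text
clock: 2.82
position: [0.4707, 0.23, 0.2346]
ee_rot: [-1.152, -1.296, 1.296]
force: [-0.0, 0.3, -0.0]
width: 0.006
```

Run:
```python
from mv import *
a=imaging.get_image('side');b=imaging.get_image('top')
s,r=st()
for n,im in(('side',a),('top',b)):
    u=proj(n,s['position'])[0];cv2.circle(im,tuple(np.round(u).astype(int).tolist()),1,(0,255,0),-1);print(n,u)
cv2.imwrite('pics/m2.png',np.hstack([crop(a,200,220,400,420,2),crop(b,60,150,260,350,2)]))
rel((.53,.235,.235),np.pi/2+.119)
```

```text
side [304.0809 334.0613]
top [129.263  228.5333]
clock 2.925 pos [0.4697 0.23   0.2346] axes [[-0.119, 0.0, -0.993], [0.993, -0.0, -0.119], [-0.0, -1.0, -0.0]] F [-0.0649 -0.6652 -0.0184] w 0.00255367037585947 q [-0.7027  0.2599  0.1818  1.8202 -0.0529  1.0663  1.1883]
shift cm [-0.2171 -0.0421 -6.0461] cur x yaw 1.6895946816455487 roll -0.00020164514934783995
```

View pics/m2.png

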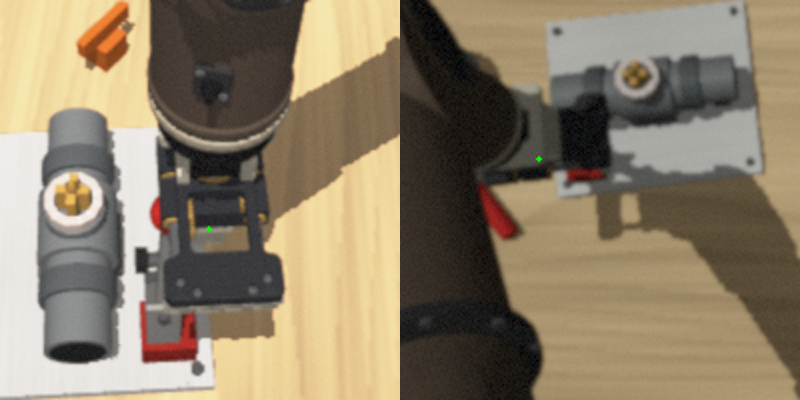

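Call:
send_rows(steps=[[0,0,0,-1,0],[0,0,0,-2,0],[0,0,0,-3,0],[0,0,0,-4,0],[0,0,0,-5,0],[0,0,0,-5.5,0],[0,0,0,-3,0],[0,0,-3,2,0],[0,0,-4,4,0]])

```text
clock: 4.05
position: [0.4284, 0.2255, 0.2761]
ee_rot: [-1.15, -1.298, 1.296]
force: [0.2, 0.1, -0.3]
width: 0.005
```

Run:
```python
from mv import *
a=imaging.get_image('side');b=imaging.get_image('top')
cv2.imwrite('pics/m3.png',np.hstack([crop(a,150,220,350,420,2),crop(b,60,150,260,350,2)]))
rel((.53,.235,.235),np.pi/2+.119)
```

```text
clock 4.15 pos [0.4288 0.2258 0.2763] axes [[-0.12, 0.002, -0.993], [0.993, 0.002, -0.12], [0.002, -1.0, -0.002]] F [ 0.5872  0.768  -0.1673] w 0.004077346340419472 q [-0.7442  0.1575  0.1742  1.8414 -0.0308  1.1429  1.132 ]
shift cm [ -0.3116   4.1449 -10.1487] cur x yaw 1.6913908167714022 roll 0.0015944899765056864
```

View pics/m3.png

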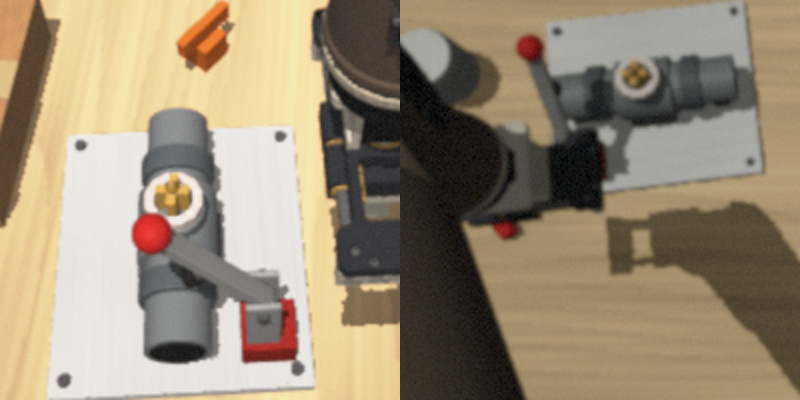

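Run:
```python
from mv import *
rel((.6165,-.2085,.17),.46+np.pi/2)
```

```text
clock 4.15 pos [0.4288 0.2258 0.2763] axes [[-0.12, 0.002, -0.993], [0.993, 0.002, -0.12], [0.002, -1.0, -0.002]] F [ 0.5872  0.768  -0.1673] w 0.004077346340419472 q [-0.7442  0.1575  0.1742  1.8414 -0.0308  1.1429  1.132 ]
shift cm [-45.3916  10.5703 -13.3891] cur x yaw 1.6913908167714022 roll -0.3394055100234943
```

Call:
send_rows(steps=[[0,-5,0,-1,0],[0,-10,0,-2.5,-0.1],[0,-15,0,-4,-0.2],[0.3,-20,0,-5.5,-0.3],[0.6,-25,0,-7,-0.34],[0.6,-30,0,-8.5,-0.34],[0.6,-35,2,-10,-0.34],[0.6,-40,5,-11.5,-0.34],[0.6,-45.4,8,-13.4,-0.34],[0.6,-45.4,10.6,-13.4,-0.34],[0.6,-45.4,10.6,-13.4,-0.34],[0.6,-45.4,10.6,-13.4,-0.34]])

```text
clock: 5.65
position: [0.6175, -0.2091, 0.1694]
ee_rot: [-0.956, -1.54, 1.539]
force: [0.4, 0.3, 0.3]
width: 0.6
```

Run:
```python
from mv import *
a=imaging.get_image('side');b=imaging.get_image('top')
cv2.imwrite('pics/side4.png',a);cv2.imwrite('pics/top4.png',b)
s,r=st()
for n,im in(('side',a),('top',b)):
    u=proj(n,s['position'])[0];cv2.circle(im,tuple(np.round(u).astype(int).tolist()),1,(0,255,0),-1);print(n,u)
cv2.imwrite('pics/m4.png',np.hstack([crop(a,180,110,330,260,2.6),crop(b,250,100,400,250,2.6)]))
cv2.imwrite('pics/m4b.png',np.hstack([crop(a,160,220,340,420,2),crop(b,80,130,260,330,2)]))
rel((.6165,-.2085,.054),.46+np.pi/2)
```

```text
side [242.3432 155.1677]
top [328.736  169.7984]
clock 5.75 pos [ 0.6178 -0.2089  0.1702] axes [[-0.444, 0.002, -0.896], [0.896, -0.0, -0.444], [-0.001, -1.0, -0.002]] F [-0.4021 -0.2642 -0.5567] w 0.5989742870958671 q [ 0.005   0.5383  0.3673  1.5945 -0.2148  1.0465  2.4636]
shift cm [ 0.1064 11.6184  0.1201] cur x yaw 2.031265231797274 roll 0.00046890500237761756
```

View pics/m4.png

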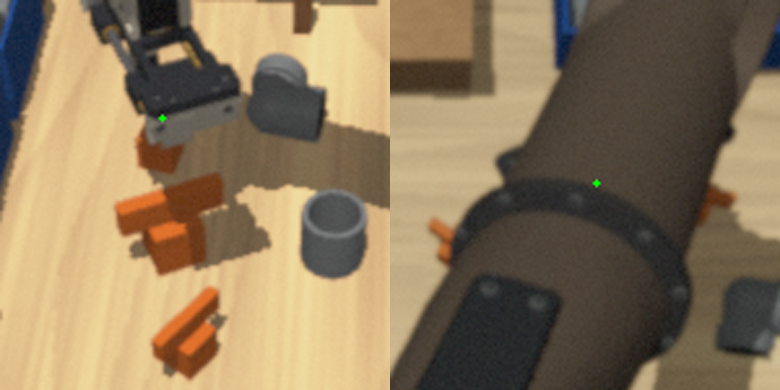

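View pics/m4b.png

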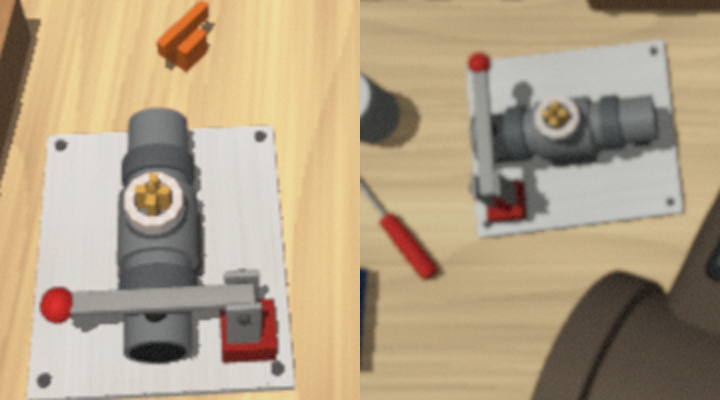

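Run:
```python
from wf import *
from mv import st
s,r=st()
a=cv2.imread('pics/side4.png');x0,y0,k=200,120,6
big=crop(a,x0,y0,x0+100,y0+100,k)
def tb(b): return r.apply(b)+s['position']
wire(big,'side',[tb(box(-.095,.095,-.12,-.066,-.0375,.0375))],[x0,y0],k,(255,0,0))
wire(big,'side',[tb(box(.0275,.046,-.066,0,-.0095,.0095)),tb(box(-.046,-.0275,-.066,0,-.0095,.0095))],[x0,y0],k,(0,255,0))
wire(big,'side',[place(x,.6173,-.207,.44) for x in HB],[x0,y0],k)
cv2.imwrite('pics/m4c.png',big)
```

```text
(no output)
```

View pics/m4c.png

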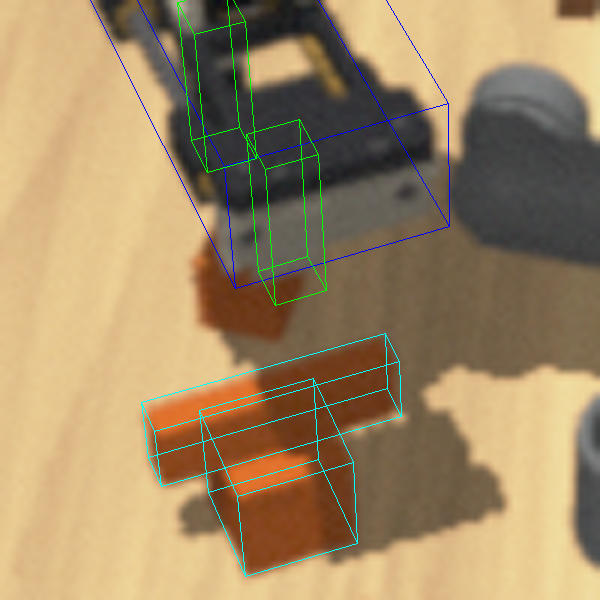

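Call:
send_rows(steps=[[0.6,0.1,4,0.1,0],[0.6,0.1,8,0.1,0],[0.6,0.1,10.5,0.1,0],[0.6,0.1,11.6,0.1,0],[0.6,0.1,11.6,0.1,0]], squeeze=15)

```text
clock: 6.38
position: [0.6159, -0.2087, 0.0533]
ee_rot: [-0.956, -1.54, 1.539]
force: [-0.3, 0.7, 0.5]
width: 0.601
```

Run:
```python
from wf import *
from mv import st
a=imaging.get_image('side');cv2.imwrite('pics/side5.png',a);x0,y0,k=200,120,6
s,r=st();print(s['position'],s['force'],s['width'])
big=crop(a,x0,y0,x0+100,y0+100,k)
def tb(b): return r.apply(b)+s['position']
wire(big,'side',[tb(box(.0275,.046,-.066,0,-.0095,.0095)),tb(box(-.046,-.0275,-.066,0,-.0095,.0095))],[x0,y0],k,(0,255,0))
wire(big,'side',[place(x,.6173,-.207,.44) for x in HB],[x0,y0],k)
cv2.imwrite('pics/m5.png',big)
```

```text
[ 0.6163 -0.209   0.0539] [-0.0905  0.0201 -0.152 ] 0.6034399962814506
```

View pics/m5.png

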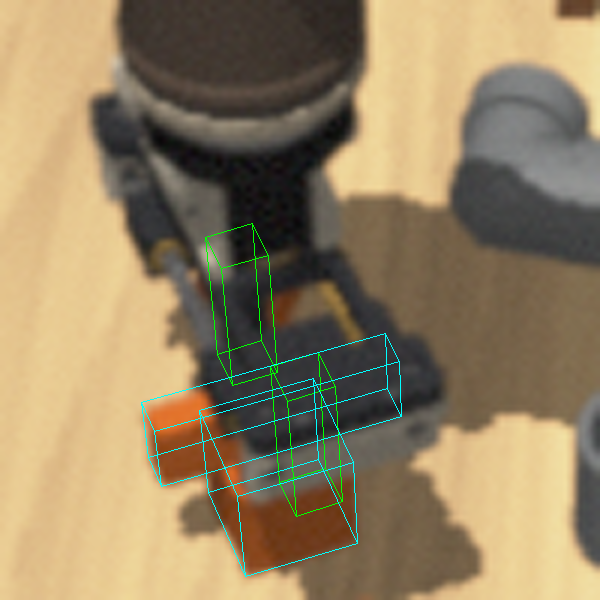

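Call:
send_rows(steps=[[0,0,0,0,0],[0,0,0,0,0],[0,0,0,0,0],[0,0,0,0,0],[0,0,0,0,0],[0,0,-2,0,0],[0,0,-5,0,0],[0,0,-10,0,0],[0,0,-15,0,0],[0,0,-18,0,0],[0,0,-18,0,0]], squeeze=35)

```text
clock: 7.8
position: [0.6168, -0.2099, 0.2369]
ee_rot: [-0.962, -1.542, 1.538]
force: [-0.1, -0.0, -1.1]
width: 0.171
```

Run:
```python
from wf import *
from mv import st
a=imaging.get_image('side');cv2.imwrite('pics/side6.png',a);x0,y0,k=190,60,5
s,r=st();print(s['position'],s['force'],s['width'])
big=crop(a,x0,y0,x0+120,y0+120,k)
x=r.apply([1,0,0]);yaw=np.arctan2(x[1],x[0])-np.pi/2;print(yaw)
p=s['position']
wire(big,'side',[place(bb,p[0],p[1],yaw,p[2]-.054) for bb in HB],[x0,y0],k)
cv2.imwrite('pics/m6.png',big)
```

```text
[ 0.6159 -0.2093  0.2346] [-0.482   0.1813 -1.9049] 0.17268470228824992
0.4589023436655353
```

View pics/m6.png

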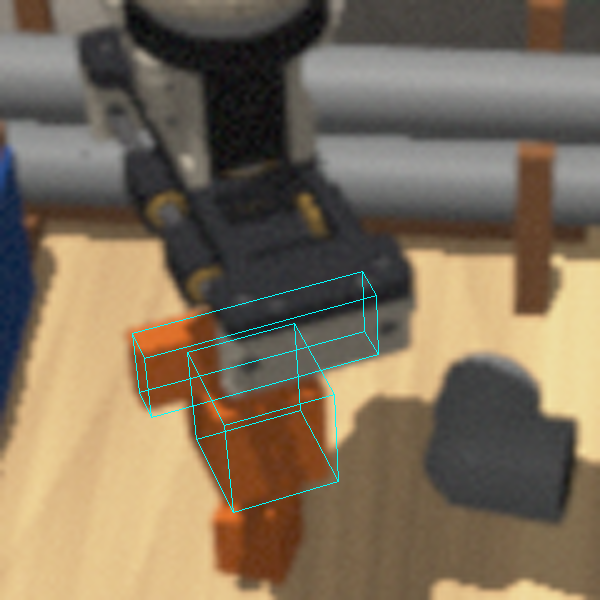

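Run:
```python
from mv import *
S=lambda u:onz('side',(215-.5+u[0]/15+.5/15,300-.5+u[1]/15),.141)
T=lambda u:onz('top',(163-.5+u[0]/15,170-.5+u[1]/15),.141)
d=S((405,220))-S((228,215));print('side LR',np.arctan2(d[1],d[0]),np.linalg.norm(d),(S((405,220))+S((228,215)))/2)
l,r_,t,b=[T(u) for u in((148,250),(277,252),(213,182),(208,317))]
for d in(r_-l,t-b):print('top',np.arctan2(d[1],d[0]),np.linalg.norm(d))
print((l+r_)/2,(t+b)/2)
```

```text
side LR -3.1042266023521448 0.02076573953247728 [0.5889 0.1567 0.141 ]
top -1.5891446098770814 0.02050688700585222
top 0.0012031518005620877 0.02218031434247305
[0.5862 0.1524 0.141 ] [0.5865 0.1527 0.141 ]
```

Run:
```python
from fit import *
ang=np.linspace(0,2*np.pi,16,endpoint=False);c=np.c_[np.cos(ang),np.sin(ang)]
pin=np.vstack([np.c_[c*.0058,0*ang],np.c_[c*.0058,0*ang+.005],np.c_[c*.0015,0*ang+.012]])
ST=[box(-.015,.015,-.004,.004,-.018,0),box(-.004,.004,-.015,.015,-.018,0),pin]
for n,(a,b,c_,d) in dict(side=(222,300,250,332),top=(166,176,190,198)).items():
  for f0 in ((f'pics/{n}0.png',) if n=='top' else ('pics/side0.png','pics/side4.png')):
    im=cv2.imread(f0); h=cv2.cvtColor(im,cv2.COLOR_BGR2HSV)
    m=((h[...,1]>110)&(h[...,0]>8)&(h[...,0]<28)).astype(float);k=np.zeros_like(m);k[b:d,a:c_]=1;m*=k
    f=lambda p:np.abs(render(n,[place(x,*p,.141) for x in ST])-m).sum()
    best=None
    for yaw in(-.5,-.2,.05,.3,.6):
        s0=np.array([.587,.155,yaw]);r=minimize(f,s0,method='Nelder-Mead',options=dict(initial_simplex=np.vstack([s0,s0+np.diag([.006,.006,.2])]),xatol=1e-5,fatol=.05))
        if best is None or r.fun<best.fun:best=r
    print(n,f0,m.sum(),best.x,best.fun)
```

```text
side pics/side0.png 232.0 [0.5881 0.1584 0.0389] 39.05882352941176
side pics/side4.png 232.0 [0.5885 0.1581 0.0747] 36.88627450980392
top pics/top0.png 89.0 [ 0.586   0.152  -0.0092] 31.38823529411765
```

Run:
```python
from mv import *
rel((.587,.154,.26),.03+np.pi/2)
```

```text
clock 7.85 pos [ 0.6159 -0.2093  0.2346] axes [[-0.443, 0.003, -0.897], [0.897, -0.001, -0.443], [-0.002, -1.0, -0.002]] F [-0.482   0.1813 -1.9049] w 0.17268470228824992 q [-0.0083  0.4824  0.3894  1.5198 -0.1925  1.1745  2.4446]
shift cm [ 33.8481  -2.5704 -13.5076] cur x yaw 2.029698670460432 roll 0.42890234366553526
```

Call:
send_rows(steps=[[0,3,-2.5,-1.2,0.05],[0,7.5,-2.5,-3,0.12],[0,12,-2.5,-4.8,0.19],[0,16.5,-2.5,-6.6,0.25],[0,21,-2.5,-8.4,0.31],[0,25.5,-2.5,-10.2,0.37],[0,30,-2.5,-12,0.43],[0,33.8,-2.5,-13.5,0.43],[0,33.8,-2.5,-13.5,0.43],[0,33.8,-2.5,-13.5,0.43]])

```text
clock: 9.1
position: [0.5862, 0.1531, 0.2568]
ee_rot: [-1.195, -1.229, 1.232]
force: [0.4, -0.2, -1.9]
width: 0.174
```

```bash
cat > look.py <<'E'
from wf import *
from mv import st,rel
import sys
tag=sys.argv[1]
out=[]
for n,(x0,y0),k,w in(('side',(180,220),4,100),('top',(130,140),4,100)):
    a=imaging.get_image(n);cv2.imwrite(f'pics/{n}{tag}.png',a)
    s,r=st();x=r.apply([1,0,0]);yaw=np.arctan2(x[1],x[0])-np.pi/2;p=s['position']
    big=crop(a,x0,y0,x0+w,y0+150,k)
    wire(big,n,[place(bb,p[0],p[1],yaw,p[2]-.054) for bb in HB],[x0,y0],k)
    out.append(big)
print(s['clock'],p,s['force'],s['ft_torque'],s['width'],yaw,s['joints'])
cv2.imwrite(f'pics/m{tag}.png',np.hstack(out))
E
python3 look.py 7
```

```text
9.2 [0.5867 0.1521 0.2573] [ 0.5479  0.2983 -1.4125] [-0.0036  0.0393  0.0082] 0.17283469135599172 0.02706998151084461 [-0.6327  0.3929  0.4146  1.6018 -0.1665  1.1831  1.4149]
```

View pics/m7.png

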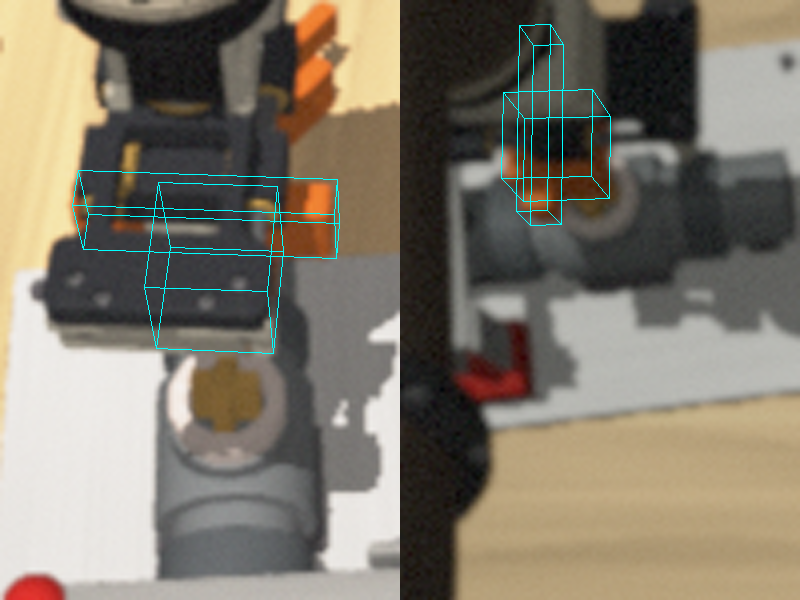

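```bash
cat > z.py <<'E'
from wf import *
from mv import st
import sys
tag=sys.argv[1]; out=[]
s,r=st();x=r.apply([1,0,0]);yaw=np.arctan2(x[1],x[0])-np.pi/2;p=s['position']
for n,(x0,y0,x1,y1) in(('side',(195,255,275,325)),('top',(145,140,205,210))):
    k=6; a=cv2.imread(f'pics/{n}{tag}.png'); big=crop(a,x0,y0,x1,y1,k); raw=big.copy()
    wire(big,n,[place(bb,p[0],p[1],yaw,p[2]-.054) for bb in HB],[x0,y0],k)
    out+= [big] if n=='side' else [big[:, :320]]
cv2.imwrite(f'pics/z{tag}.png',np.hstack(out))
E
python3 z.py 7
```

```text
(no output)
```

View pics/z7.png

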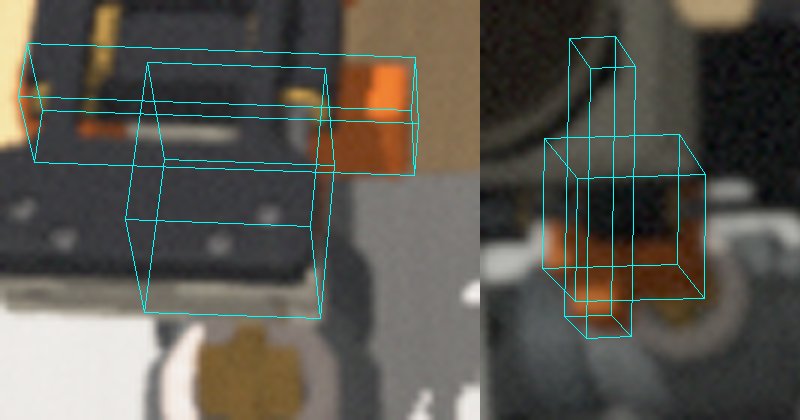

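Call:
send_rows(steps=[[0,0.2,1.5,0,0],[0,0.2,3,0,0],[0,0.2,4.1,0,0],[0,0.2,4.1,0,0],[0,0.2,4.1,0,0]])

```text
clock: 9.82
position: [0.5869, 0.1558, 0.217]
ee_rot: [-1.196, -1.231, 1.23]
force: [0.6, 0.3, -1.0]
width: 0.173
```

```bash
python3 look.py 8; python3 z.py 8
python3 - <<'E'
from cell import arm
for _ in range(3): print(arm.observe()['position'])
E
```

```text
9.925 [0.5871 0.1559 0.2173] [ 1.342   0.1179 -0.553 ] [ 0.0564 -0.018   0.0238] 0.17078046101039843 0.02907505794637677 [-0.6283  0.4255  0.4024  1.6559 -0.1828  1.0964  1.4255]
[0.58709122 0.15586702 0.21729401]
[0.58709122 0.15586702 0.21729401]
[0.58709122 0.15586702 0.21729401]
```

View pics/m8.png

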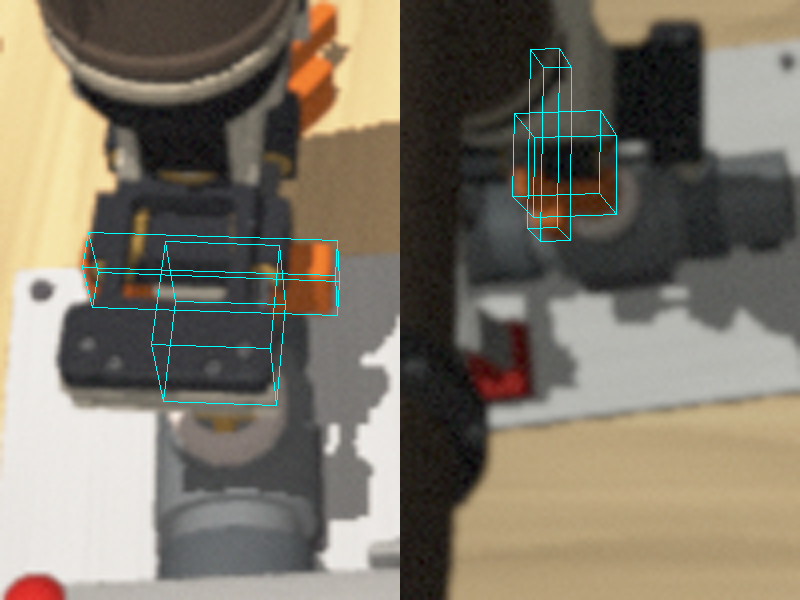

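View pics/z8.png

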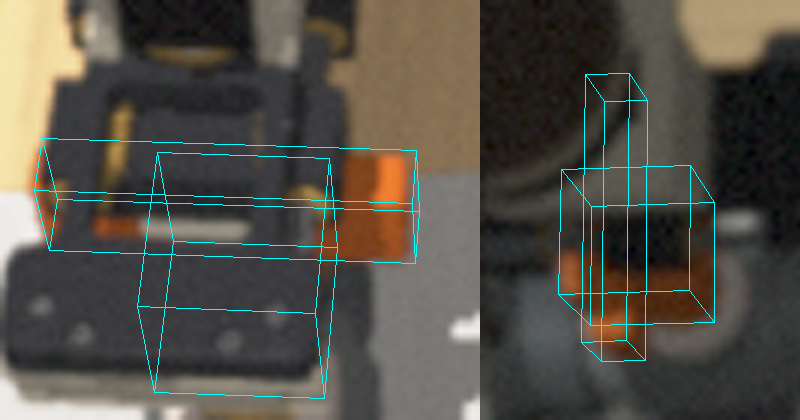

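Call:
send_rows(steps=[[0,0.05,0.5,0.15,0],[0,0.05,0.9,0.15,0],[0,0.05,1.2,0.15,0],[0,0.05,1.4,0.15,0],[0,0.05,1.4,0.15,0]])

```text
clock: 10.55
position: [0.5851, 0.1563, 0.2026]
ee_rot: [-1.195, -1.23, 1.231]
force: [0.7, -1.3, -0.9]
width: 0.171
```

```bash
python3 look.py 9; python3 z.py 9
```

```text
10.65 [0.5853 0.1563 0.2028] [-0.266   0.9905 -1.2825] [ 0.0287 -0.0328 -0.0028] 0.17539260672888252 0.029103743524808046 [-0.627   0.4361  0.398   1.6778 -0.1882  1.0654  1.4289]
```

View pics/m9.png

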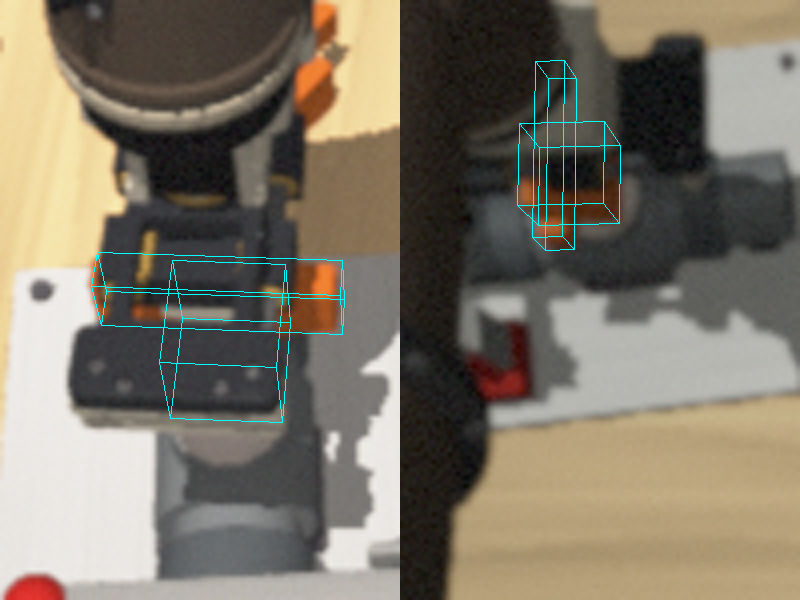

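Call:
send_rows(steps=[[0,0,0.2,0,0],[0,0,0.4,0,0],[0,0,0.6,0,0],[0,0,0.7,0,0],[0,0,0.7,0,0]])

```text
clock: 11.28
position: [0.5852, 0.1562, 0.1956]
ee_rot: [-1.195, -1.23, 1.231]
force: [-0.2, 0.1, -1.5]
width: 0.175
```

Run:
```python
from cell import arm
s=arm.observe();print(s['position'],s['force'],s['ft_torque'],s['width'])
```

```text
[0.58516481 0.15621656 0.19563201] [-0.17062233  0.05312366 -1.49031737] [ 0.00264316 -0.0126059   0.03182287] 0.1751517900792826
```

Call:
send_rows(steps=[[0,0,0.1,0,0],[0,0,0.2,0,0],[0,0,0.3,0,0],[0,0,0.4,0,0],[0,0,0.4,0,0],[0,0,0.4,0,0]])

```text
clock: 12.02
position: [0.5856, 0.1564, 0.1918]
ee_rot: [-1.196, -1.231, 1.23]
force: [1.9, -0.5, -0.5]
width: 0.171
```

Run:
```python
from cell import arm
s=arm.observe();print(s['position'],s['force'],s['ft_torque'],s['width'])
```

```text
[0.58555797 0.15637175 0.1918078 ] [ 1.93936252 -0.45880557 -0.49255271] [ 0.16411574 -0.71872946 -0.07382471] 0.17134454492649445
```

Call:
send_rows(steps=[[0,0,0.2,0,0],[0,0,0.4,0,0],[0,0,0.4,0,0]])

```text
clock: 12.4
position: [0.5854, 0.1563, 0.1876]
ee_rot: [-1.196, -1.231, 1.23]
force: [4.5, 0.7, -1.9]
width: 0.171
```

```bash
python3 look.py 10; python3 z.py 10
```

```text
12.5 [0.5853 0.1563 0.1876] [ 3.6031  1.5796 -0.9661] [ 0.1537 -0.9701 -0.0378] 0.17376574786394022 0.02913509687857263 [-0.6231  0.4505  0.393   1.6961 -0.1953  1.0336  1.4349]
```

View pics/z10.png

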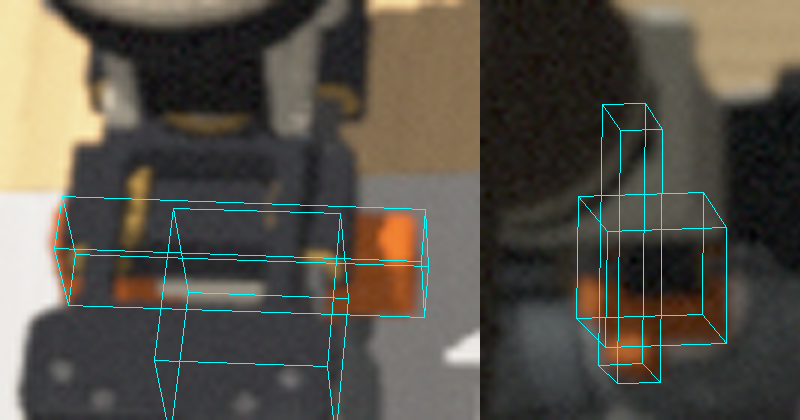

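Call:
send_rows(steps=[[0,0,0,-0.1,0],[0,0,0.2,-0.1,0],[0,0,0.4,-0.1,0],[0,0,0.6,-0.1,0],[0,0,0.8,-0.1,0],[0,0,0.8,-0.1,0]])

```text
clock: 13.25
position: [0.5859, 0.1562, 0.1794]
ee_rot: [-1.195, -1.23, 1.231]
force: [0.5, -0.6, -1.2]
width: 0.171
```

Run:
```python
from cell import arm
s=arm.observe();print(s['position'],s['force'],s['ft_torque'],s['width'])
```

```text
[0.58589058 0.15622053 0.1793712 ] [ 0.46883326 -0.59353279 -1.18650253] [ 0.09556158 -0.20009177  0.02302123] 0.1713826992113493
```

Meshed, side load gone. Now against the collar.

Call:
send_rows(steps=[[0,0,0.2,-0.02,0],[0,0,0.4,-0.02,0],[0,0,0.6,-0.02,0],[0,0,0.8,-0.02,0],[0,0,0.9,-0.02,0],[0,0,0.9,-0.02,0],[0,0,0.9,-0.02,0]], squeeze=50)

```text
clock: 14.12
position: [0.5863, 0.1563, 0.1712]
ee_rot: [-1.195, -1.231, 1.23]
force: [-2.8, -0.5, 5.9]
width: 0.167
```

```bash
python3 look.py 11; python3 z.py 11
```

```text
14.225 [0.5863 0.1563 0.1713] [-3.171   0.1598  7.0679] [-0.1385  0.7461 -0.0073] 0.1698529609254769 0.029081045426891494 [-0.6172  0.4683  0.3872  1.7124 -0.2043  1.0005  1.443 ]
```

View pics/m11.png

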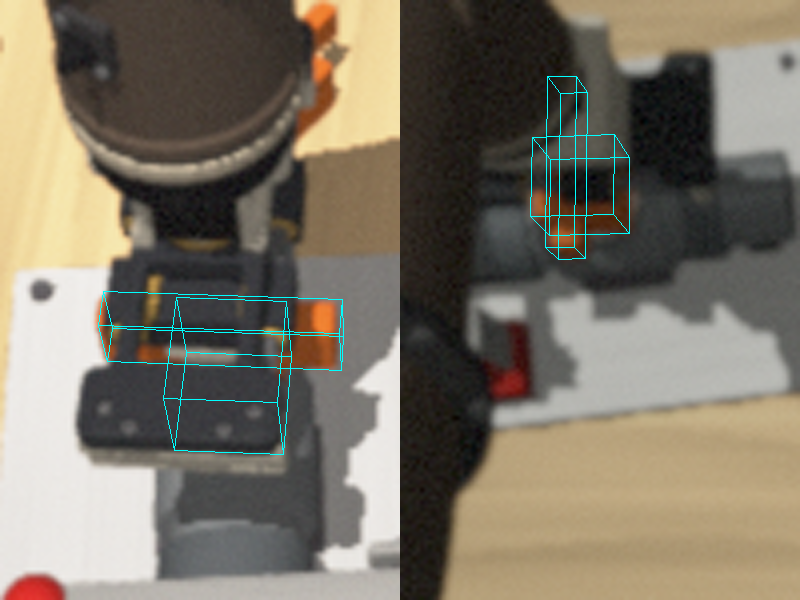

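Call:
send_rows(steps=[[0,0,0.1,0.05,0],[0,0,0.2,0.05,0],[0,0,0.3,0.05,0],[0,0,0.3,0.05,0],[0,0,0.3,0.05,0]])

```text
clock: 14.85
position: [0.5863, 0.1563, 0.1687]
ee_rot: [-1.196, -1.232, 1.23]
force: [-3.7, -0.2, 9.5]
width: 0.173
```

Run:
```python
from cell import arm
s=arm.observe();print(s['position'],s['force'],s['ft_torque'],s['width'])
```

```text
[0.58629536 0.15630234 0.16869108] [-3.66295187 -0.17659816  9.49512907] [-0.19593658  0.67049313  0.03038696] 0.17326529643027655
```

Call:
send_rows(steps=[[0,0,0.1,0.05,0],[0,0,0.2,0.05,0],[0,0,0.3,0.05,0],[0,0,0.3,0.05,0],[0,0,0.3,0.05,0]], squeeze=55)

```text
clock: 15.48
position: [0.5864, 0.1563, 0.1674]
ee_rot: [-1.196, -1.233, 1.228]
force: [-5.9, -1.1, 23.2]
width: 0.171
```

Run:
```python
from cell import arm
s=arm.observe();print(s['position'],s['force'],s['ft_torque'],s['width'])
```

```text
[0.58641608 0.15632429 0.16741014] [-5.90135475 -1.08479406 23.19746032] [-0.54009436  1.67117324  0.00667577] 0.17050250367847375
```

Call:
send_rows(steps=[[0,0,0,0,0],[0,0,0,0,0],[0,0,0,0,0],[0,0,0,0,0]])

```text
clock: 15.98
position: [0.5864, 0.1564, 0.1674]
ee_rot: [-1.196, -1.233, 1.228]
force: [-6.4, -2.0, 23.3]
width: 0.171
```

```bash
python3 look.py 12; python3 z.py 12
```

```text
16.075 [0.5864 0.1563 0.1674] [-6.1603 -2.2034 23.7312] [-0.5011  1.7113  0.026 ] 0.17046043877101455 0.028848293439421635 [-0.6164  0.4706  0.3859  1.7193 -0.2066  0.9885  1.4449]
```

View pics/m12.png

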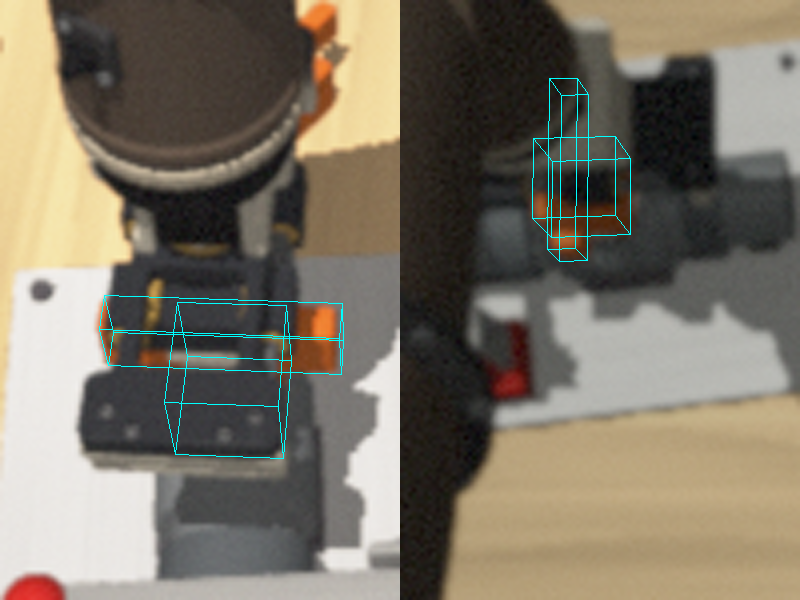

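View pics/z12.png

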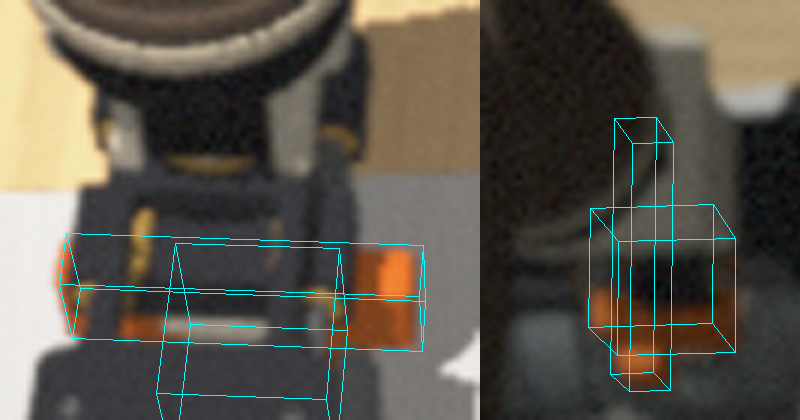

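View pics/side12.png

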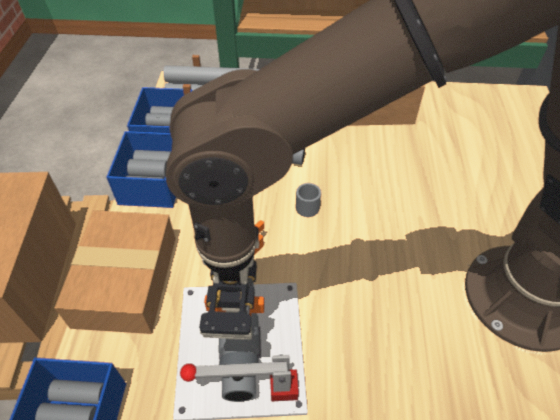

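```bash
python3 -c "
from cell import arm
print(arm.sign_off())"
```

```text
the job is handed in; nothing more can be done
None
```

I closed the clamp first, then fitted the largest (middle) orange T-handle on the stem. The job was handed in at about 16 s with the gripper still holding the handle pressed down.

- **Clamp:** I pushed the red knob over centre with closed fingers. Pictures taken afterwards show the arm level across the pipe.
- **Fit:** I lined the handle up with the stem angle seen in the images (about 0.03 rad), so no further turning was needed. The pin entered, and the handle slid past the spline tops with only a small side load, at most about 5 N.
- **Fully home:** The upward force rose from about 7 to 9.5 N over 2.6 mm as the spring took up, then jumped to 23 N at a hard stop. It stayed at about 23 N for the next half second. The tool height puts the handle's origin at about 0.1135 m, against 0.115 m expected.
- **Other parts:** The last picture shows the coupling in place. The elbow is mostly behind the arm there, but I did not go near it. The valve is in its nest under the clamp.

Some checks disagreed:
- **Stem position:** The side and top cameras put it about 6 mm apart in y (0.158 against 0.152 m). I aimed between them, at 0.156 m, and the smooth entry bore that out.
- **Handle offset:** The handle sits about 2 mm off-centre in the grip along its bar, or up to about 4 mm by the top camera.
- **Side force:** About 6 N of sideways force remained at the end.

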